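# Reset the grind on the kitchen grain mill

### The arm

A 7-joint arm with a two-finger parallel gripper is mounted at the origin on the work surface. World frame = base frame: x ahead of the robot, y to its left, z up, the work surface at z = 0. Lengths are in m, angles in rad, forces in N, time in s.
With the tool pointing down it reaches from about 0.425 to 0.875 m from the base axis. Payload 4.7 kg.
Tool frame: the origin (TCP) lies midway between the tips of the shut fingers; the grasp point (between the pads) lies ctrl.grasp_offset behind it (ctrl.grasp_offset is the distance from the TCP to the grasp point, in m); z points along the fingers, y is the line along which they close (so a half turn about z gives the same grasp; the last joint's range is limited). The gripper opens to 87 mm and grips with 3 to 60 N. Pads are 19 mm wide; open, the fingers measure 117 mm over their backs; the gripper's body (75 mm by 190 mm) begins 51 mm behind the grasp point.
Start: joints at [1.343, 0.321, -0.07, 1.45, 0.023, 1.371, -0.057], TCP at [0.156, -0.631, 0.223] pointing down, gripper open.
Joint ranges: [-2.86, 2.86], [-0.3, 2.09], [-1.38, 1.24], [0.06, 2.45], [-1.56, 4.7], [0.09, 2.05], [-2.69, 2.69]. Speed limits (rad/s): [2.57, 2.57, 3.14, 3.14, 3.14, 3.14, 3.14].

### API

Orientations are given as a rotation vector (axis times angle).
In Python, from bench import ctrl gives the robot as it stands. The module is installed in compiled form; this text tells all that it offers.
- The arm moves only by the tool jog_arm, never from a script. Its argument "moves" is one flat list of numbers, 7 for each row, row after row: the shift along the tool's x, y, z in units of 30 cm (1.0 is 30 cm), then the turn, a rotation vector about the tool's x, y, z in units of 60 degrees (1.0 is 60 degrees), then the gripper's target within -1 to 1 (fully open at 1, half-way at 0, shut at -1). In form: [x, y, z, wx, wy, wz, fingers, x, y, z, wx, wy, wz, fingers, ...]. A call has exactly 8 rows; each row is the pose to reach, as a shift and turn from the pose commanded when the call began, along the tool's axes at that moment; what a row does not reach only later rows make up. A row lasts 1/8 s, in which the tool goes at most 62.5 mm and 10.7 degrees, less where a joint would pass 70% of its speed; a pose out of reach is approached as far as the arm can. A call with a number of a shift or a turn outside -1 to 1 is refused whole. A call with a gripper value outside its range is refused whole. The fingers move at their own pace and stop on an object; "newtons" is the grip in N (left out, the last holds). Time passes only in rows, so rows that repeat a pose let the fingers close, or fill a call up. It gives the time, the measured TCP pose, the force, the opening and the grip force at its end, in the units of the state.
- ctrl.get_state(): the state, without advancing time (a new reading comes with each control period).
- ctrl.get_image(name): name is "scene" or "top"; returns a dict with "pixels" (400x640x3 uint8, red, green, blue), "fx", "fy", "cx", "cy" (pixels), "xyz" and "rotation" of the camera in the world. Camera axes: x right, y up, looking along -z (the intrinsics and any distortion apply to the point x, -y, -z); pixel columns grow to the right and rows downward; lengths in m; the calibration is good to about 2 mm. A picture is of the moment at which its call begins. There is no depth.
- ctrl.close_job(): hands the job in; it is judged then, once.
The state is a dict: "time": time; "joint_positions": joint angles; "qd": joint speeds; "joint_torque": joint torques, N m; "position": TCP position; "tool_rot": TCP orientation; "ft_force": force on the tool from outside, world axes, zero at the start; "torque": the same for the moment, N m; "grip_width": opening from 0.0 (shut) to 1.0 (fully open); "grip_force": force on a finger pad.
Only numpy, scipy, OpenCV 4.12 (cv2) and the standard library are available. Lean on these libraries where they do the work, as an engineer would, in place of code of your own. Each camera call takes 0.05 s, during which the arm holds its last target. There are 200 camera calls.

### The job

Set the grain mill to the green grind setting. Loosen the jam nut by swinging its blue-post lever anticlockwise (seen from above) at least 40 degrees, turn the black T-handle clockwise until its red pointer stands over the green patch, then swing the lever clockwise back to its stop so that the nut is tight and the pointer is still over the patch. Leave the jar, mug, bowl and spatula where they are and let go of the mill.

Things in the scene. Friction and masses are not known exactly. Their poses are not given: they have to be found in the camera images.
- mill: white electric grain mill, fixed: a box 210 mm (x) by 320 mm (y, -95 to +225), 94 mm high, with a round aluminium cover (radius 88, top at 108 mm) and a clear hopper (to 170 mm high, rim radius 58) centred at y = +165 mm. Origin on the counter under the vertical axis shared by jam nut and adjuster; z up; flour chute on the +x side.
- green_patch (a point): middle of the green patch on the cover, 64 mm from the mill's axis, 20 degrees anticlockwise of the mill's +x, 109 mm above the counter. The patch spans 50 to 78 mm from the axis and is 0.28 rad wide. It does not move on the mill.
- jam_nut (a joint): turn of the brass jam nut and its lever, rad. 0 = fully tight, at its stop (its start, within 0.05); grows as it is loosened, anticlockwise from above, to a stop at 1.2. It takes 0.35 to 0.65 N m (4 to 7 N at the post), most when tightening home, and stays where left (it may ease back 0.05 from the stop). Below 0.3 it clamps the adjuster screw; from 0.35 the screw is free.
- post_grip (a point): grip point on the upright round blue post at the end of the nut's lever: diameter 18 mm, free from 127 to 188 mm above the counter; the point is 168 mm up, 100 mm from the mill's axis. The lever's top is at 127 mm. Turns with the nut: its x points from the axis outwards through the post, z up; when tight, 125 degrees clockwise of the mill's +x.
- adjuster (a joint): turn of the adjuster screw with its T-handle and red pointer, rad. 0 = pointer over the middle of the green patch; positive = anticlockwise from above of it. It starts between 0.6 and 1.3 and has stops at -0.7 and 1.6. When free it takes about 0.06 N m and stays where it is left.
- handle_grip (a point): centre of the black T-handle's bar with one red end (76 mm long, 14 wide, 32 tall, from 166 to 198 mm above the counter), on the mill's axis, 182 mm up. Turns with the screw: its x runs along the bar to the red end, over the pointer; y across the bar; z up. Below it is a 20 mm shank; the pointer is at 139 mm.
- pointer_tip (a point): tip of the red pointer, 73 mm from the mill's axis and 139 mm above the counter; it turns with the T-handle.
- grain_jar: bystander: closed amber jar, 90 mm across, 150 mm tall; origin under its centre
- mug: bystander: blue mug, 82 mm across, 95 mm tall; origin under its centre
- flour_bowl: bystander: white bowl, 130 mm across, 46 mm tall, beyond the mill; origin under its centre
- spatula: bystander: spatula, 260 mm long, lying flat; origin under its middle

How it is judged:
By the outcome, as a careful person would: the job done as asked, in the order asked, and still so for the second after the job is handed in, with the robot touching nothing.
It also fails if it takes over 51 s, if anything falls off the work surface, if the arm or the gripper's body presses on something with over 40 N, if the wrist force passes 120 N, or if a joint passes its speed limit or range.

## Working session

There is one attempt and no reset: what is moved stays moved. The work goes in short steps, Python scripts to look and compute and a tool call to move; the robot and the scene stay as the last step left them, time stands still between calls to the robot, and variables do not carry over. Pictures are saved under pics/ and viewed, at most 10 in all, crops included, and the job is handed in when it is done.

Besides the shell and the picture viewer there is one more tool, called after "Call:" by a JSON object that holds its "method" and its "body", one argument or row to a line. jog_arm: Moves the arm, as the interface text tells. Its arguments: {"type":"object","properties":{"moves":{"type":"array"},"newtons":{"type":"number"}},"required":["moves"]}

```bash
mkdir -p pics; python3 - <<'E'
from bench import ctrl
import cv2,numpy as np
s=ctrl.get_state();print(s,ctrl.grasp_offset)
for n in("scene","top"):
    im=ctrl.get_image(n);cv2.imwrite(f"pics/{n}0.png",im["pixels"][:,:,::-1]);np.savez(f"{n}0.npz",**im)
    print({k:v for k,v in im.items() if k!="pixels"})
E
```

```text
{'time': 0.0, 'joint_positions': array([ 1.34307978,  0.32181652, -0.07010117,  1.45166281,  0.02261241,
        1.37080518, -0.05687344]), 'qd': array([-2.43768832e-04, -2.22753394e-03, -4.82923250e-04, -2.15080698e-05,
       -6.64656599e-04,  8.55072889e-04, -1.75395465e-04]), 'joint_torque': array([-9.18877267e-04, -4.91292500e+01, -4.04302133e-01, -3.12533355e+01,
       -6.39675278e-02,  4.34120209e-02,  1.57358295e-04]), 'position': array([ 0.15547813, -0.63056272,  0.22147198]), 'tool_rot': array([-3.11678193e+00, -3.78810368e-01,  5.24282601e-04]), 'ft_force': array([-0.25210788,  0.47931095, -0.17663233]), 'torque': array([-0.01784085,  0.00894256,  0.01862062]), 'grip_force': 0.0, 'grip_width': 0.9996984559167335} 0.0187
{'fx': 418.1546332677485, 'fy': 418.1546332677485, 'cx': 321.7309039935983, 'cy': 206.69257210766898, 'xyz': array([1.2239163 , 1.03662421, 0.88411448]), 'rotation': array([0.3816004 , 1.28590532, 2.33136122])}
{'fx': 432.03611685589914, 'fy': 432.03611685589914, 'cx': 317.8785725674218, 'cy': 204.5795540866739, 'xyz': array([0.45882959, 0.00271989, 1.32491887]), 'rotation': array([ 0.10110902, -0.0820949 , -1.54376314])}
```

View pics/scene0.png

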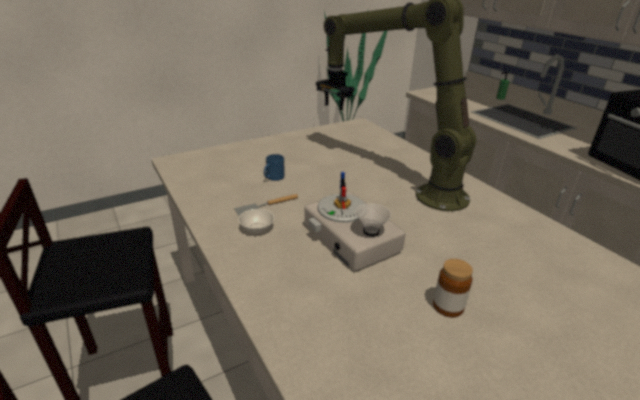

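View pics/top0.png

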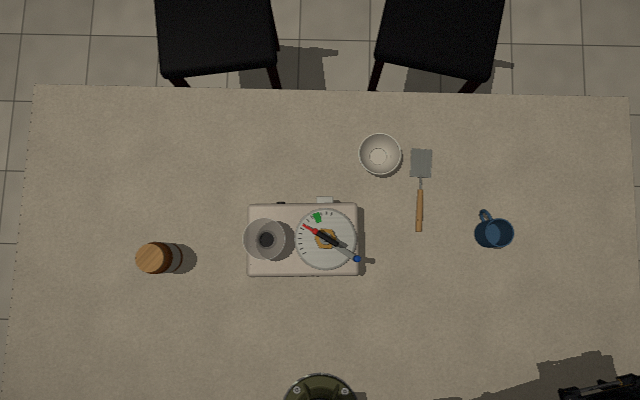

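The scene view shows the mill mid-picture (350,225) with its blue post at (343,178). The top view shows the cover centre near (326,239), the post at (357,258), the green patch at (317,217) and the red pointer tip at (304,226). The mill's +x points up in the picture.

```bash
cat > h.py <<'E'
import numpy as np,cv2
from scipy.spatial.transform import Rotation as R
def cast(im,uv,z):
    u,v=uv; d=R.from_rotvec(im["rotation"]).apply([(u-im["cx"])/im["fx"],-(v-im["cy"])/im["fy"],-1])
    return im["xyz"]+d*(z-im["xyz"][2])/d[2]
def blob(im,cond,box):
    x0,y0,x1,y1=box;p=im["pixels"][y0:y1,x0:x1].astype(int)
    m=cond(p[...,0],p[...,1],p[...,2]);v,u=np.nonzero(m)
    return u+x0,v+y0
red=lambda r,g,b:(r>110)&(g<80)&(b<80)
green=lambda r,g,b:(g>r+40)&(g>b+25)
blue=lambda r,g,b:(b>r+50)&(b>g+25)
E
python3 - <<'E'
from h import *
im=dict(np.load("top0.npz"));B=(240,195,375,285)
for n,c,z in(("g",green,.109),("b",blue,.188),("r",red,.139)):
    u,v=blob(im,c,B);print(n,len(u),u.mean(),v.mean(),u.min(),u.max(),v.min(),v.max(),cast(im,(u.mean(),v.mean()),z))
p=im["pixels"][195:285,240:375][:,:,::-1]
cv2.imwrite("pics/crop.png",cv2.resize(p,None,fx=5.5,fy=5.5,interpolation=cv2.INTER_CUBIC))
E
```

```text
g 59 316.9491525423729 216.84745762711864 313 320 212 222 [0.56665978 0.02107845 0.109     ]
b 32 356.65625 258.40625 354 360 256 261 [ 0.45344146 -0.08651553  0.188     ]
r 49 310.8775510204082 228.81632653061226 303 317 224 233 [0.53060929 0.03644017 0.139     ]
```

View pics/crop.png

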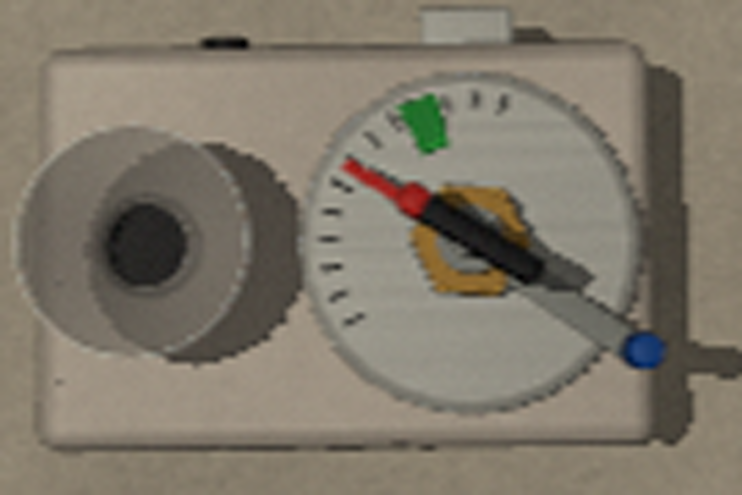

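The crop shows the cover as a circle centred at about (471,242) in crop pixels, the patch at (424,124), the pointer tip at (347,163) and the post top at (644,350). The bar runs towards the upper left.

```bash
cat >> h.py <<'E'
def geom(im,A=None,B=(240,195,375,285)):
    c=lambda f:[a.mean() for a in blob(im,f,B)]
    g=cast(im,c(green),.109)[:2];b=cast(im,c(blue),.186)[:2]
    u,v=blob(im,red,B);k=np.argsort((u-326)**2+(v-239)**2)[-3:]
    t=cast(im,(u[k].mean(),v[k].mean()),.139)[:2]
    return g,b,t
deg=lambda p:np.degrees(np.arctan2(p[1],p[0]))
def plan(pos,yaw,base=None):
    """numbers for a row: TCP pos, tool x yaw (deg), pointing down, from the commanded ~ measured pose"""
    from bench import ctrl
    s=ctrl.get_state(); R0=R.from_rotvec(s["tool_rot"]) if base is None else base[1]
    p0=s["position"] if base is None else base[0]
    T=R.from_euler("z",yaw,degrees=True)*R.from_rotvec([np.pi,0,0])
    return np.r_[R0.inv().apply(np.array(pos)-p0)/.3,(R0.inv()*T).as_rotvec()/np.radians(60)].round(3)
E
python3 - <<'E'
from h import *
im=dict(np.load("top0.npz"))
C=cast(im,(240+471/5.5-.4,195+242/5.5-.4),.108)[:2]
g,b,t=geom(im)
A2=None
for th in (0,2,4):
    th=np.radians(th);print(th,g-.064*np.array([np.cos(th+.349),np.sin(th+.349)]),b-.1*np.array([np.cos(th-2.1817),np.sin(th-2.1817)]))
print(C,g,b,t)
for A in (C,):print(deg(g-A)-20,deg(b-A),deg(t-A),np.hypot(*(g-A)),np.hypot(*(b-A)),np.hypot(*(t-A)))
print(plan([b[0],b[1],.26],57))
E
```

```text
0.0 [ 0.50651801 -0.00080688] [ 0.51079278 -0.00475951]
0.03490658503988659 [ 0.50731844 -0.00289247] [ 0.50789911 -0.00280755]
0.06981317007977318 [ 0.50819116 -0.00494885] [ 0.50493909 -0.00095776]
[ 0.50600946 -0.00377901] [0.56665978 0.02107845] [ 0.45343199 -0.08667251] [0.54241753 0.05752747]
2.2862130028417766 -122.3860349107091 59.29520389914991 0.06554658149386122 0.09816172122854433 0.07130239644670426
[ 1.398e+00 -1.523e+00 -1.260e-01 -2.000e-03 -1.000e-03 -7.190e-01]
```

Call:
{"method": "jog_arm", "body": {
  "moves": [0.06,-0.07,-0.03,0,0,-0.04,1,0.17,-0.19,-0.07,0,0,-0.1,1,0.3,-0.33,-0.12,0,0,-0.17,1,0.43,-0.47,-0.12,0,0,-0.24,1,0.56,-0.61,-0.12,0,0,-0.31,1,0.69,-0.75,-0.12,0,0,-0.38,1,0.81,-0.88,-0.12,0,0,-0.44,1,0.91,-0.99,-0.12,0,0,-0.5,1],
  "newtons": 20
}}

```text
time: 1.1
position: [0.3503, -0.2752, 0.2584]
tool_rot: [2.912, 1.178, -0.001]
ft_force: [-0.1, -1.6, 0.3]
grip_width: 1.002
grip_force: 0.0
```

```bash
python3 - <<'E'
from h import *
from bench import ctrl
s=ctrl.get_state();print(s["position"],s["tool_rot"],s["qd"].max())
print(plan([.4534,-.0867,.26],57),plan([.4534,-.0867,.1493],57))
E
```

```text
[ 0.35026215 -0.27515619  0.25835534] [ 2.91229559e+00  1.17801971e+00 -5.08951134e-04] 0.1340070200229177
[ 0.684 -0.213 -0.006 -0.     0.    -0.216] [ 0.684 -0.212  0.363 -0.     0.    -0.216]
```

Call:
{"method": "jog_arm", "body": {
  "moves": [0.1,-0.03,0,0,0,-0.03,1,0.24,-0.07,0,0,0,-0.08,1,0.38,-0.12,0,0,0,-0.13,1,0.52,-0.16,0,0,0,-0.17,1,0.62,-0.19,0,0,0,-0.2,1,0.684,-0.213,0,0,0,-0.216,1,0.684,-0.213,0,0,0,-0.216,1,0.684,-0.213,0,0,0,-0.216,1]
}}

```text
time: 2.1
position: [0.4527, -0.0907, 0.2583]
tool_rot: [2.765, 1.491, -0.001]
ft_force: [-0.8, -1.1, 0.4]
grip_width: 0.999
grip_force: 0.0
```

```bash
python3 - <<'E'
from h import *
from bench import ctrl
s=ctrl.get_state();print(s["position"],s["tool_rot"],s["qd"].max())
print(plan([.4534,-.0867,.1493],57))
im=ctrl.get_image("scene");p=im["pixels"][130:260,260:430][:,:,::-1]
cv2.imwrite("pics/s1.png",cv2.resize(p,None,fx=4.5,fy=4.5,interpolation=cv2.INTER_CUBIC))
E
```

```text
[ 0.45267861 -0.0907428   0.25830374] [ 2.76513752e+00  1.49104865e+00 -1.49071635e-03] 0.007884016323454465
[ 0.013 -0.005  0.363 -0.     0.001 -0.006]
```

View pics/s1.png

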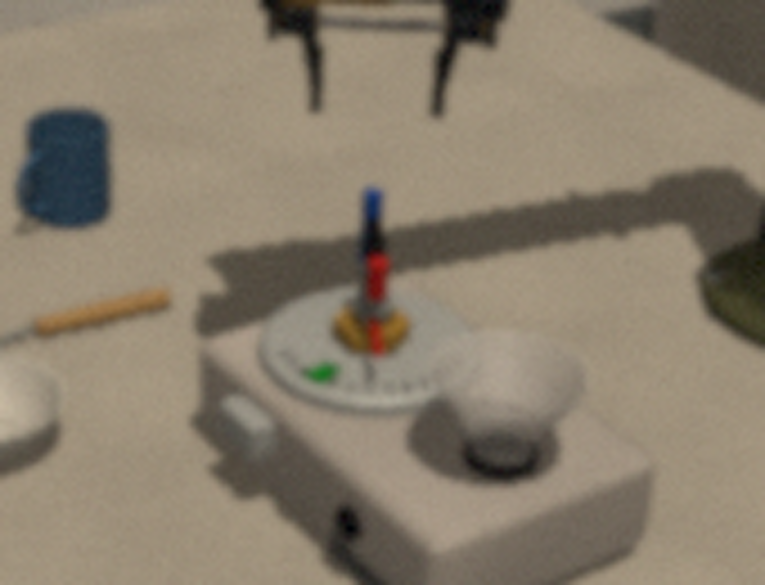

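The fingers (crop columns 312 and 438) straddle the blue post at (373,205) evenly, so the hand can go straight down and close.

Call:
{"method": "jog_arm", "body": {
  "moves": [0.013,-0.005,0.06,0,0,0,1,0.013,-0.005,0.16,0,0,0,1,0.013,-0.005,0.27,0,0,0,1,0.013,-0.005,0.34,0,0,0,1,0.013,-0.005,0.363,0,0,0,0,0.013,-0.005,0.363,0,0,0,-1,0.013,-0.005,0.363,0,0,0,-1,0.013,-0.005,0.363,0,0,0,-1]
}}

```text
time: 3.15
position: [0.4547, -0.0852, 0.1504]
tool_rot: [2.762, 1.494, 0.001]
ft_force: [-0.4, -0.4, 0.5]
grip_width: 0.634
grip_force: 0.0
```

Call:
{"method": "jog_arm", "body": {
  "moves": [0,0,0,0,0,0,-1,0,0,0,0,0,0,-1,0,0,0,0,0,0,-1,0,0,0,0,0,0,-1,0,0,0,0,0,0,-1,0,0,0,0,0,0,-1,0,0,0,0,0,0,-1,0,0,0,0,0,0,-1]
}}

```text
time: 4.15
position: [0.4543, -0.0852, 0.1497]
tool_rot: [2.763, 1.494, 0.0]
ft_force: [0.9, -1.4, -1.5]
grip_width: 0.2
grip_force: 20.0
```

```bash
cat >> h.py <<'E'
A=np.array([.5072,-.0030])
def arc(r0,ang0,angs,z,dyaw):
    """rows relative to the current pose, for the TCP turning about the mill axis"""
    from bench import ctrl
    for a in angs:
        w=np.radians(a);print(a,plan([A[0]+r0*np.cos(w),A[1]+r0*np.sin(w),z],a+dyaw))
E
python3 - <<'E'
from h import *
from bench import ctrl
s=ctrl.get_state();p=s["position"];print(p,s["tool_rot"],s["ft_force"],s["torque"])
d=p[:2]-A;print(deg(d),np.hypot(*d),R.from_rotvec(s["tool_rot"]).as_matrix()[:2,0])
yaw=deg(R.from_rotvec(s["tool_rot"]).as_matrix()[:2,0]);a0=deg(d);print(yaw)
arc(np.hypot(*d),a0,a0+np.array([2,6,12,18,24,30,36,42,48,54,57]),p[2],yaw-a0)
E
```

```text
[ 0.45433696 -0.08522612  0.14966589] [2.76297803e+00 1.49421429e+00 4.17748350e-04] [ 0.88057459 -1.37996425 -1.5358037 ] [-0.24783102 -0.37726763 -0.01202695]
-122.73689618743755 0.09775293375656112 [0.54743309 0.83684945]
56.80891006908974
-120.73689618743755 [ 0.     0.011  0.     0.001 -0.    -0.033]
-116.73689618743755 [ 0.002  0.034  0.     0.001  0.    -0.1  ]
-110.73689618743755 [ 0.008  0.068  0.     0.001  0.    -0.2  ]
-104.73689618743755 [ 0.017  0.101  0.     0.001  0.    -0.3  ]
-98.73689618743755 [ 0.029  0.132  0.     0.001  0.    -0.4  ]
-92.73689618743755 [ 0.045  0.163  0.     0.     0.    -0.5  ]
-86.73689618743755 [ 0.064  0.191  0.     0.     0.    -0.6  ]
-80.73689618743755 [ 0.085  0.217  0.     0.     0.    -0.7  ]
-74.73689618743755 [ 0.11   0.241  0.     0.     0.    -0.8  ]
-68.73689618743755 [ 0.136  0.263  0.     0.     0.    -0.9  ]
-65.73689618743755 [ 0.151  0.272  0.     0.     0.    -0.95 ]
```

Call:
{"method": "jog_arm", "body": {
  "moves": [0,0.011,0,0,0,-0.033,-1,0.002,0.034,0,0,0,-0.1,-1,0.008,0.068,0,0,0,-0.2,-1,0.017,0.101,0,0,0,-0.3,-1,0.029,0.132,0,0,0,-0.4,-1,0.045,0.163,0,0,0,-0.5,-1,0.064,0.191,0,0,0,-0.6,-1,0.085,0.217,0,0,0,-0.7,-1],
  "newtons": 20
}}

```text
time: 5.15
position: [0.5223, -0.099, 0.1497]
tool_rot: [-2.038, -2.388, 0.001]
ft_force: [-2.4, 0.6, 2.3]
grip_width: 0.201
grip_force: 20.0
```

Call:
{"method": "jog_arm", "body": {
  "moves": [0.004,0.035,0,0,0,-0.1,-1,0.01,0.068,0,0,0,-0.2,-1,0.013,0.085,0,0,0,-0.25,-1,0.013,0.085,0,0,0,-0.25,-1,0.013,0.085,0,0,0,-0.25,-1,0.013,0.085,0,0,0,-0.25,0,0.013,0.085,0,0,0,-0.25,1,0.013,0.085,0,0,0,-0.25,1]
}}

```text
time: 6.15
position: [0.5469, -0.0917, 0.1495]
tool_rot: [-1.715, -2.632, 0.001]
ft_force: [0.0, -0.6, 0.0]
grip_width: 0.457
grip_force: 0.0
```

```bash
python3 - <<'E'
from h import *
from bench import ctrl
s=ctrl.get_state();p=s["position"];print(s["time"],p,s["grip_width"],s["ft_force"])
print(deg(p[:2]-A),np.hypot(*(p[:2]-A)),deg(R.from_rotvec(s["tool_rot"]).as_matrix()[:2,0]))
print(plan([*p[:2],.24],60),plan([*A,.24],60),plan([*A,.1633],60))
E
```

```text
6.15 [ 0.54691494 -0.09170021  0.14950079] 0.45723267480050406 [ 0.03164189 -0.61371725  0.01113   ]
-65.87986218787367 0.0971854114798567 113.80629127695076
[-0.    -0.    -0.302 -0.     0.     0.897] [ 0.324 -0.002 -0.302 -0.     0.     0.897] [ 0.324 -0.002 -0.046 -0.     0.     0.897]
```

Call:
{"method": "jog_arm", "body": {
  "moves": [0,0,0,0,0,0,1,0,0,-0.05,0,0,0,1,0,0,-0.15,0,0,0.1,1,0,0,-0.27,0,0,0.25,1,-0.1,0,-0.32,0,0,0.42,1,-0.2,0,-0.32,0,0,0.59,1,-0.25,0,-0.32,0,0,0.75,1,-0.25,0,-0.32,0,0,0.88,1]
}}

```text
time: 7.15
position: [0.5778, -0.1621, 0.2465]
tool_rot: [2.712, 1.585, 0.001]
ft_force: [0.3, -0.2, 0.4]
grip_width: 1.001
grip_force: 0.0
```

```bash
python3 - <<'E'
from h import *
from bench import ctrl
s=ctrl.get_state();p=s["position"];print(s["time"],p,s["grip_width"],s["ft_force"])
im=ctrl.get_image("top");np.savez("top1.npz",**im);g,b,t=geom(im)
print(g,b,t,deg(g-A),deg(b-A),deg(t-A))
cv2.imwrite("pics/t1.png",cv2.resize(im["pixels"][185:300,230:390][:,:,::-1],None,fx=4.5,fy=4.5,interpolation=cv2.INTER_CUBIC))
E
```

```text
7.15 [ 0.57781346 -0.16208573  0.24646758] 1.0006826283898993 [ 0.31546426 -0.21440961  0.44524479]
[0.56678849 0.02131488] [ 0.54717194 -0.09235439] [0.54241753 0.05752747] 22.197750179354546 -65.89904542757994 59.80728260443121
```

View pics/t1.png

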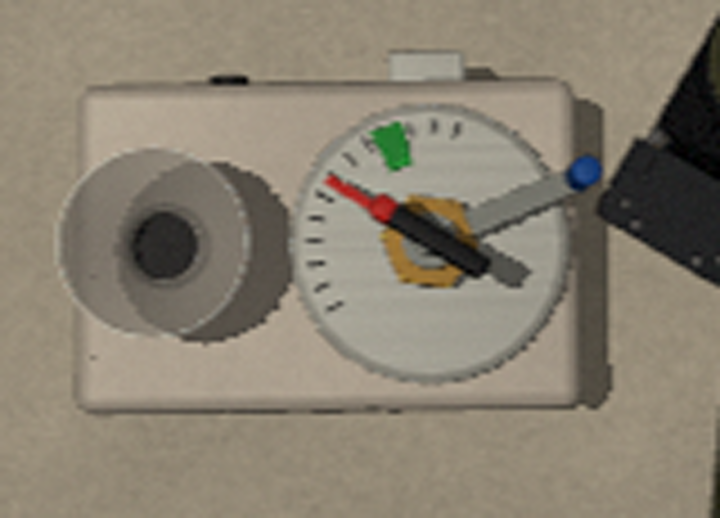

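The lever has swung to the right (post now at (584,172) in the crop). The pointer is unmoved with its tip at (328,180), and the patch is at (393,147). Next is the handle.

```bash
python3 - <<'E'
from h import *
print(plan([*A,.246],60),plan([*A,.1633],60))
E
```

```text
[ 0.342 -0.464  0.002  0.001 -0.     0.008] [ 0.342 -0.465  0.277  0.001 -0.     0.008]
```

Call:
{"method": "jog_arm", "body": {
  "moves": [0.05,-0.07,0,0,0,0.008,1,0.15,-0.2,0,0,0,0.008,1,0.25,-0.34,0,0,0,0.008,1,0.32,-0.43,0,0,0,0.008,1,0.342,-0.464,0,0,0,0.008,1,0.342,-0.464,0,0,0,0.008,1,0.342,-0.464,0,0,0,0.008,1,0.342,-0.464,0,0,0,0.008,1]
}}

```text
time: 8.2
position: [0.5058, -0.0044, 0.2454]
tool_rot: [-2.714, -1.58, 0.0]
ft_force: [0.5, -1.1, -0.4]
grip_width: 1.0
grip_force: 0.0
```

```bash
python3 - <<'E'
from h import *
print(plan([*A,.246],60),plan([*A,.1633],60))
E
```

```text
[ 0.006  0.002 -0.002 -0.001 -0.     0.007] [ 0.006  0.002  0.274 -0.001 -0.     0.007]
```

Call:
{"method": "jog_arm", "body": {
  "moves": [0.006,0.002,0.05,0,0,0.007,1,0.006,0.002,0.14,0,0,0.007,1,0.006,0.002,0.22,0,0,0.007,1,0.006,0.002,0.265,0,0,0.007,1,0.006,0.002,0.274,0,0,0.007,1,0.006,0.002,0.274,0,0,0.007,0,0.006,0.002,0.274,0,0,0.007,-1,0.006,0.002,0.274,0,0,0.007,-1],
  "newtons": 15
}}

```text
time: 9.2
position: [0.5073, -0.0017, 0.1641]
tool_rot: [2.718, 1.573, 0.001]
ft_force: [0.5, -1.3, -0.1]
grip_width: 0.748
grip_force: 0.0
```

Call:
{"method": "jog_arm", "body": {
  "moves": [0,0,0,0,0,0,-1,0,0,0,0,0,0,-1,0,0,0,0,0,0,-1,0,0,0,0,0,0,-1,0,0,0,0,0,0,-1,0,0,0,0,0,0,-1,0,0,0,0,0,0,-1,0,0,0,0,0,0,-1]
}}

```text
time: 10.2
position: [0.5067, -0.0017, 0.1634]
tool_rot: [-2.719, -1.574, 0.0]
ft_force: [-0.6, 0.3, 0.2]
grip_width: 0.218
grip_force: 15.0
```

The opening of 19 mm means the fingertips have caught the 20 mm shank, not the 14 mm bar. I'll open, rise 9 mm and close again.

Call:
{"method": "jog_arm", "body": {
  "moves": [0,0,0,0,0,0,0,0,0,0,0,0,0,0,0,0,-0.03,0,0,0,0,0,0,-0.03,0,0,0,-1,0,0,-0.03,0,0,0,-1,0,0,-0.03,0,0,0,-1,0,0,-0.03,0,0,0,-1,0,0,-0.03,0,0,0,-1]
}}

```text
time: 11.2
position: [0.5067, -0.0017, 0.1723]
tool_rot: [-2.719, -1.573, 0.001]
ft_force: [0.1, -0.3, 0.4]
grip_width: 0.157
grip_force: 15.0
```

Call:
{"method": "jog_arm", "body": {
  "moves": [0,0,0,0,0,0.03,-1,0,0,0,0,0,0.1,-1,0,0,0,0,0,0.2,-1,0,0,0,0,0,0.3,-1,0,0,0,0,0,0.4,-1,0,0,0,0,0,0.5,-1,0,0,0,0,0,0.59,-1,0,0,0,0,0,0.63,-1]
}}

```text
time: 12.2
position: [0.5067, -0.0018, 0.1723]
tool_rot: [3.083, 0.604, -0.0]
ft_force: [-0.1, 0.7, -1.3]
grip_width: 0.16
grip_force: 15.0
```

```bash
python3 - <<'E'
from h import *
from bench import ctrl
s=ctrl.get_state();p=s["position"];print(s["time"],p,s["grip_width"],s["ft_force"],s["torque"],deg(R.from_rotvec(s["tool_rot"]).as_matrix()[:2,0]))
E
```

```text
12.2 [ 0.5067262  -0.0018028   0.17227524] 0.15977641372247317 [-0.11533232  0.66359758 -1.25769275] [-0.08284573 -0.02295404  0.04264651] 22.15236046569271
```

Call:
{"method": "jog_arm", "body": {
  "moves": [0,0,0,0,0,0,0,0,0,0,0,0,0,0,0,0,-0.06,0,0,0,0.3,0,0,-0.2,0,0,-0.05,0.7,0,0.12,-0.25,0,0,-0.2,1,0,0.3,-0.25,0,0,-0.37,1,0,0.47,-0.25,0,0,-0.54,1,0,0.6,-0.25,0,0,-0.71,1]
}}

```text
time: 13.2
position: [0.5759, -0.1711, 0.2488]
tool_rot: [2.646, 1.69, 0.001]
ft_force: [-0.1, 0.6, -0.2]
grip_width: 0.965
grip_force: 0.0
```

```bash
python3 - <<'E'
from h import *
from bench import ctrl
s=ctrl.get_state();p=s["position"];print(s["time"],p,s["grip_width"],s["ft_force"])
im=ctrl.get_image("top");np.savez("top2.npz",**im);g,b,t=geom(im)
print(g,b,t,deg(g-A),deg(b-A),deg(t-A))
u,v=blob(im,red,(240,195,375,285));print(deg(cast(im,(u.mean(),v.mean()),.15)[:2]-A))
cv2.imwrite("pics/t2.png",cv2.resize(im["pixels"][185:300,230:390][:,:,::-1],None,fx=4.5,fy=4.5,interpolation=cv2.INTER_CUBIC))
q=[A[0]+.0975*np.cos(np.radians(-65.9)),A[1]+.0975*np.sin(np.radians(-65.9))]
print(plan([*q,.248],114),plan([*q,.1495],114))
E
```

```text
13.2 [ 0.57590097 -0.17105013  0.24882906] 0.964775109261484 [-0.12874477  0.57277258 -0.19666451]
[0.57066874 0.02499663] [ 0.54709804 -0.09251054] [0.57271059 0.02438957] 23.80270992545925 -65.97576227460785 22.689502761637566
21.87497860932613
[ 0.217 -0.209 -0.001  0.002  0.003 -0.814] [ 0.218 -0.21   0.327  0.002  0.003 -0.814]
```

View pics/t2.png

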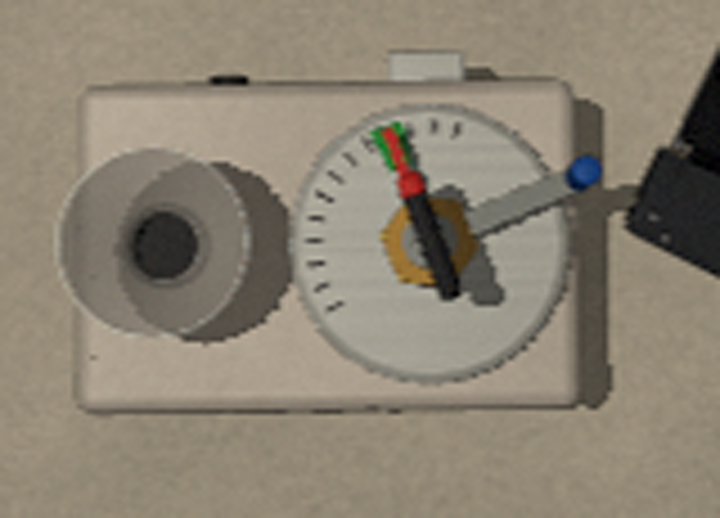

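The pointer lies over the middle of the patch (both near (392,145) in the crop), and the post is still at (584,172). Now to tighten.

Call:
{"method": "jog_arm", "body": {
  "moves": [0.03,-0.03,0,0,0,-0.1,1,0.08,-0.08,0,0,0,-0.26,1,0.13,-0.13,0,0,0,-0.43,1,0.18,-0.17,0,0,0,-0.6,1,0.21,-0.2,0,0,0,-0.75,1,0.217,-0.209,0,0,0,-0.814,1,0.217,-0.209,0,0,0,-0.814,1,0.217,-0.209,0,0,0,-0.814,1]
}}

```text
time: 14.25
position: [0.5462, -0.0831, 0.248]
tool_rot: [1.719, 2.629, -0.0]
ft_force: [-0.3, -0.0, 0.2]
grip_width: 0.996
grip_force: 0.0
```

```bash
python3 - <<'E'
from h import *
q=[A[0]+.0975*np.cos(np.radians(-65.9)),A[1]+.0975*np.sin(np.radians(-65.9))]
print(plan([*q,.248],114),plan([*q,.1495],114))
E
```

```text
[-0.028 -0.009  0.     0.     0.001 -0.006] [-0.028 -0.01   0.329  0.     0.001 -0.006]
```

Call:
{"method": "jog_arm", "body": {
  "moves": [-0.028,-0.01,0.05,0,0,-0.006,1,-0.028,-0.01,0.15,0,0,-0.006,1,-0.028,-0.01,0.25,0,0,-0.006,1,-0.028,-0.01,0.315,0,0,-0.006,1,-0.028,-0.01,0.329,0,0,-0.006,0.5,-0.028,-0.01,0.329,0,0,-0.006,-1,-0.028,-0.01,0.329,0,0,-0.006,-1,-0.028,-0.01,0.329,0,0,-0.006,-1],
  "newtons": 25
}}

```text
time: 15.25
position: [0.5472, -0.0916, 0.1496]
tool_rot: [1.707, 2.635, 0.0]
ft_force: [-0.8, 0.1, 0.2]
grip_width: 0.633
grip_force: 0.0
```

Call:
{"method": "jog_arm", "body": {
  "moves": [0,0,0,0,0,0,-1,0,0,0,0,0,0,-1,0,0,0,0,0,0,-1,0,0,0,0,0,0,-1,0,0,0,0,0,0,-1,0,0,0,0,0,0,-1,0,0,0,0,0,0,-1,0,0,0,0,0,0,-1]
}}

```text
time: 16.25
position: [0.5469, -0.0915, 0.1488]
tool_rot: [1.708, 2.636, 0.001]
ft_force: [3.2, 0.5, -2.1]
grip_width: 0.2
grip_force: 25.0
```

```bash
python3 - <<'E'
from h import *
from bench import ctrl
s=ctrl.get_state();p=s["position"];print(p,s["tool_rot"],s["ft_force"],s["grip_width"])
d=p[:2]-A;a0=deg(d);yaw=deg(R.from_rotvec(s["tool_rot"]).as_matrix()[:2,0]);print(a0,yaw,np.hypot(*d))
arc(np.hypot(*d),a0,a0-np.array([2,6,12,18,24,30,36,42,48]),p[2],yaw-a0)
E
```

```text
[ 0.54694077 -0.09148633  0.14877059] [1.70798043e+00 2.63609109e+00 7.15105312e-04] [ 3.17059434  0.53643655 -2.1324979 ] 0.19960801979297182
-65.8143099125769 114.11984631719761 0.09700081934606068
-67.8143099125769 [ 0.    -0.011 -0.     0.001  0.     0.033]
-71.8143099125769 [ 0.002 -0.034 -0.     0.001  0.     0.1  ]
-77.8143099125769 [ 0.007 -0.067 -0.     0.001  0.     0.2  ]
-83.8143099125769 [ 0.016 -0.1   -0.     0.001  0.     0.3  ]
-89.8143099125769 [ 0.028 -0.132 -0.     0.001  0.     0.4  ]
-95.8143099125769 [ 0.043 -0.162 -0.     0.001  0.     0.5  ]
-101.8143099125769 [ 0.062 -0.19  -0.     0.001 -0.     0.6  ]
-107.8143099125769 [ 0.083 -0.216 -0.     0.001 -0.     0.7  ]
-113.8143099125769 [ 0.107 -0.24  -0.     0.001 -0.     0.8  ]
```

Call:
{"method": "jog_arm", "body": {
  "moves": [0,-0.011,0,0,0,0.033,-1,0.002,-0.034,0,0,0,0.1,-1,0.007,-0.067,0,0,0,0.2,-1,0.016,-0.1,0,0,0,0.3,-1,0.028,-0.132,0,0,0,0.4,-1,0.043,-0.162,0,0,0,0.5,-1,0.062,-0.19,0,0,0,0.6,-1,0.083,-0.216,0,0,0,0.7,-1]
}}

```text
time: 17.25
position: [0.4769, -0.0956, 0.1487]
tool_rot: [2.544, 1.843, 0.0]
ft_force: [2.4, -0.7, -1.8]
grip_width: 0.196
grip_force: 25.0
```

```bash
python3 - <<'E'
from h import *
from bench import ctrl
s=ctrl.get_state();p=s["position"];print(p,s["ft_force"],s["torque"],s["grip_width"])
d=p[:2]-A;a0=deg(d);yaw=deg(R.from_rotvec(s["tool_rot"]).as_matrix()[:2,0]);print(a0,yaw,np.hypot(*d))
arc(.0978,a0,[-110,-114,-118,-120,-121.5,-123,-124,-125,-127],.1495,180)
E
```

```text
[ 0.47692035 -0.09559359  0.14874879] [ 2.36560363 -0.71894176 -1.78695432] [ 0.01868602 -0.76967052  0.10512917] 0.19560943127950312
-108.10860950870492 71.83645855276993 0.09741884022626428
-110 [-0.001 -0.011 -0.003  0.     0.     0.031]
-114 [ 0.    -0.033 -0.003  0.     0.     0.097]
-118 [ 0.004 -0.056 -0.003  0.     0.     0.164]
-120 [ 0.006 -0.067 -0.003  0.     0.     0.197]
-121.5 [ 0.008 -0.076 -0.003  0.     0.     0.222]
-123 [ 0.01  -0.084 -0.003  0.     0.     0.247]
-124 [ 0.011 -0.089 -0.003  0.     0.     0.264]
-125 [ 0.013 -0.095 -0.003  0.     0.     0.281]
-127 [ 0.016 -0.106 -0.003  0.     0.     0.314]
```

Call:
{"method": "jog_arm", "body": {
  "moves": [0,-0.011,0,0,0,0.031,-1,0,-0.033,0,0,0,0.097,-1,0.004,-0.056,0,0,0,0.164,-1,0.006,-0.067,0,0,0,0.197,-1,0.008,-0.076,0,0,0,0.222,-1,0.01,-0.084,0,0,0,0.247,-1,0.011,-0.089,0,0,0,0.264,-1,0.011,-0.089,0,0,0,0.264,-1]
}}

```text
time: 18.25
position: [0.4535, -0.0845, 0.1488]
tool_rot: [2.769, 1.48, 0.001]
ft_force: [5.5, -1.8, -4.1]
grip_width: 0.202
grip_force: 25.0
```

```bash
cat > st.py <<'E'
from h import *
from bench import ctrl
s=ctrl.get_state();p=s["position"];print(s["time"],p,s["ft_force"],s["grip_width"])
d=p[:2]-A;a=np.radians(deg(d));print(deg(d),deg(R.from_rotvec(s["tool_rot"]).as_matrix()[:2,0]),"tangential cw force on tool",s["ft_force"][:2]@[np.sin(a),-np.cos(a)])
E
python3 st.py
```

```text
18.25 [ 0.453491   -0.0845485   0.14875553] [ 5.54830764 -1.81985149 -4.12923258] 0.20186409852313084
-123.36946440965282 56.2522376185224 tangential cw force on tool -5.634603213771507
```

Call:
{"method": "jog_arm", "body": {
  "moves": [0,-0.003,0,0,0,0.01,-1,0.001,-0.006,0,0,0,0.02,-1,0.001,-0.009,0,0,0,0.028,-1,0.001,-0.012,0,0,0,0.035,-1,0.001,-0.012,0,0,0,0.035,-1,0.001,-0.012,0,0,0,0.035,-1,0.001,-0.012,0,0,0,0.035,-1,0.001,-0.012,0,0,0,0.035,-1]
}}

```text
time: 19.25
position: [0.4536, -0.0842, 0.1489]
tool_rot: [2.792, 1.426, 0.01]
ft_force: [15.1, -7.8, -13.6]
grip_width: 0.198
grip_force: 25.1
```

```bash
python3 st.py
```

```text
19.25 [ 0.45363541 -0.08422768  0.14885647] [ 15.09488215  -7.79324444 -13.57898269] 0.19807153510245581
-123.4023584560481 54.12209207613789 tangential cw force on tool -16.891886835214837
```

The lever is at its stop: 17 N at the post and no more motion. Release and retreat.

Call:
{"method": "jog_arm", "body": {
  "moves": [0,0.004,0,0,0,-0.01,-1,0,0.008,0,0,0,-0.03,0,0,0.008,0,0,0,-0.03,0.5,0,0.008,-0.02,0,0,-0.03,1,0,0.008,-0.12,0,0,-0.03,1,0,0.008,-0.27,0,0,-0.03,1,-0.08,0.07,-0.36,0,0,-0.03,1,-0.19,0.15,-0.36,0,0,-0.03,1]
}}

```text
time: 20.25
position: [0.4548, -0.1543, 0.2602]
tool_rot: [2.768, 1.476, 0.004]
ft_force: [0.0, -0.2, -0.3]
grip_width: 0.912
grip_force: 0.0
```

Call:
{"method": "jog_arm", "body": {
  "moves": [-0.1,0.08,0,0,0,0,1,-0.22,0.17,0,0,0,0,1,-0.32,0.25,0,0,0,0,1,-0.38,0.3,0,0,0,0,1,-0.4,0.32,0,0,0,0,1,-0.4,0.32,0,0,0,0,1,-0.4,0.32,0,0,0,0,1,-0.4,0.32,0,0,0,0,1]
}}

```text
time: 21.25
position: [0.4659, -0.3063, 0.2571]
tool_rot: [2.773, 1.477, -0.0]
ft_force: [-0.2, 0.7, -0.1]
grip_width: 1.002
grip_force: 0.0
```

```bash
python3 st.py; python3 - <<'E'
from h import *
from bench import ctrl
im=ctrl.get_image("top");g,b,t=geom(im)
print(b,t,deg(b-A),deg(t-A))
u,v=blob(im,red,(240,195,375,285));print(deg(cast(im,(u.mean(),v.mean()),.15)[:2]-A))
cv2.imwrite("pics/t3.png",im["pixels"][:,:,::-1])
cv2.imwrite("pics/t3c.png",cv2.resize(im["pixels"][120:300,130:530][:,:,::-1],None,fx=2,fy=2,interpolation=cv2.INTER_CUBIC))
E
```

```text
21.25 [ 0.46589637 -0.30628211  0.25705746] [-0.22394671  0.71003494 -0.05138741] 1.0016277581338215
-97.75533253266039 56.07285239758534 tangential cw force on tool 0.31771269689664183
[ 0.45276407 -0.08601353] [0.57271059 0.02438957] -123.2547634306728 22.689502761637566
21.925857024448774
```

View pics/t3c.png

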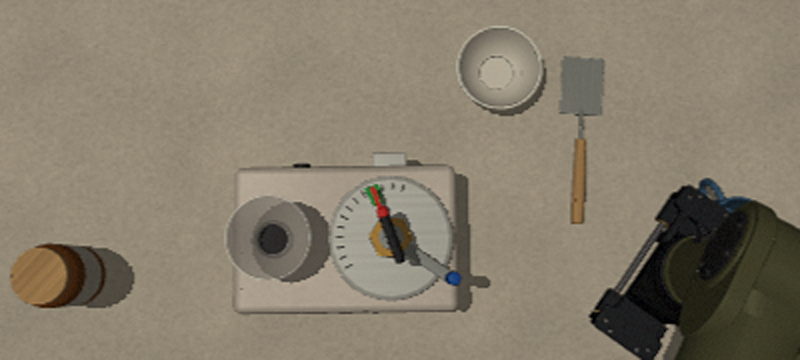

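The post is back at (453,278), slightly past where it started. The pointer at (375,195) is still over the green patch, and the jar, bowl and spatula are in place. The hand is clear, 0.26 m up, with about zero force on it.

```bash
python3 -c "
from bench import ctrl
print(ctrl.close_job())"
```

```text
the job is handed in; nothing more can be done
None
```

The mill is set to green and the job is handed in: I loosened the nut about 57°, turned the pointer to the middle of the green patch, and swung the lever back to its stop. It took about 21 s, with the hand clear of the mill at the end. The jar, bowl and spatula looked undisturbed in the last picture; the mug was mostly hidden by the arm, which felt no contact near it.

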